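# Release and open the long drill case

### The job

Two drill cases with sprung lids lie shut on the bench. Open the longer one with light pushes of the fingers: press down the steel release tab at the middle of its front so that the lid springs up, then push the lid over until it is fully open and stays leaning back by itself. Do not lift or shove the cases, leave the shorter one shut, and leave the things around them where they lie.

Things in the scene. Friction and masses are not known exactly. Their poses are not given: they have to be found in the camera images.
- long_case: the longer drill case, loose on the bench, 1.6 kg: black moulded base, grey lid, 110 mm deep (its x) by 210 mm long (its y) by 46 mm high when shut. Origin: centre of its underside. x points from the front (release tab) to the back (hinge), y along its length, z up. Its front faces the robot within 0.3 rad. The base is 32 mm high; fixed drills inside reach 31 mm.
- long_case_pad (a point): where to press: a point on the top face of the long case's steel release tab, 29 mm in front of and 13 mm above the tab's pivot. The tab's pad is 30 mm wide (case y) and 26 mm long (case x), sticking out 28 mm in front of the base at the middle of the front side, its top 26 mm above the bench; it spans from 15 mm behind this point to 11 mm in front of it. The point moves with the tab.
- long_case_tab (a joint): turn of the long case's release tab about its pivot, rad: 0 at rest, 0.28 fully down at its stop (the pressing point is then about 8 mm lower). A spring resists with about 1 to 3 N at that point, up to 7 N close to the base. The lid is freed at about 0.18 and springs up within a second; a finger still on the tab may hold it lower until it leaves. The tab returns by itself.
- long_case_hinge (a point): middle of the long case's lid hinge line, on the back edge of the base (case x = +58 mm, z = 33 mm); the hinge line runs along the case's y. Inside the lid, at the middle, 12 to 19 mm back from its front edge, a 34 mm wide catch foot stands 8 mm beyond the rim.
- long_case_lip (a point): middle of the lower front edge of the long case's lid, 114 mm from the hinge line; moves with the lid (33 mm above the bench when shut, about 100 mm once freed). The lid is a shallow shell 13 mm deep, as long as the case. Follow the edge's arc, up as well as back: a finger pushing only level against it while it is low can bind by friction.
- long_case_lid (a joint): opening angle of the long case's lid, rad: 0 shut, held by the catch until the tab is pressed; about 0.65 where a spring pin lifts it once freed; 1.57 upright; 1.92 fully open, at its stop. Damped hinge, no spring beyond that first lift: it balances near 1.4; left short of that it sinks back slowly, past about 1.5 it falls open by itself and stays. Moving it takes under 1 N at the front edge.
- short_case: the shorter drill case, of the same make and mechanism, loose, 1.1 kg, 110 x 135 x 46 mm; same origin and axes. To be left shut.
- short_case_lid (a joint): opening angle of the short case's lid, rad: 0 shut.
- screwdriver: screwdriver with a red handle, 215 x 29 x 27 mm, lying between the cases; origin under its middle
- pliers: pliers, 180 x 60 x 14 mm, lying between the cases; origin under their middle
- elec_tape: roll of black tape, 68 mm across, 19 mm high, in front of the gap between the cases; origin under its middle
- tape_measure: pocket tape measure, 72 x 85 x 35 mm, behind the gap; origin under its middle
- masking_tape: roll of yellow tape, 116 mm across, 24 mm high, left of the cases; origin under its middle
- hammer: hammer, 304 x 124 x 25 mm, right of the cases; origin under its middle
There are look-alikes about, which are no part of the job. What is shaped like the short_case but red is not meant.

How it is judged:
On the way, in this order (a step that is already met when the one before it is completed fails the run):
1. the long case's release tab is pressed down by the fingers (value of joint long_case_tab above 0.12 rad and contact force between the fingers and long_case above 0.3 N).
2. its lid has sprung up (value of joint long_case_lid above 0.3 rad), for 0.1 s.
At the end, for the whole second after the job is handed in: The long case's lid leans back at rest, open past 1.8 rad, the tab sprung back; the long case stands flat on the bench within 30 mm of where it was, the short case is shut and within 20 mm of where it was (value of joint long_case_lid above 1.8 rad and velocity of joint long_case_lid below 0.1 rad/s and value of joint long_case_tab below 0.08 rad and value of joint short_case_lid below 0.05 rad and distance of long_case from where it was at the start of the episode below 0.03 m and height (world z) of long_case below 0.004 m and angle between long_case's own z axis and vertical below 0.03 rad and distance of short_case from where it was at the start of the episode below 0.02 m and linear speed of long_case below 0.01 m/s); the robot touches nothing.
It fails at once if the long case is lifted off the bench or tipped (height (world z) of long_case above 0.015 m or angle between long_case's own z axis and vertical above 0.2 rad).
It fails at once if the long case is shoved more than 30 mm (distance of long_case from where it was at the start of the episode above 0.03 m).
It fails at once if the short case is opened, tipped, lifted or shoved more than 20 mm (value of joint short_case_lid above 0.1 rad or distance of short_case from where it was at the start of the episode above 0.02 m or angle between short_case's own z axis and vertical above 0.1 rad).
It fails at once if a thing lying around the cases is disturbed by more than 30 mm (distance of any of screwdriver, pliers, elec_tape, tape_measure, masking_tape, hammer from where it was at the start of the episode above 0.03 m).
It fails at once if a case is pressed or squeezed hard by the fingers, or pushed with the gripper's body or the arm instead of the fingers (contact force between the fingers and long_case above 40 N or contact force between the fingers and short_case above 40 N or contact force between the arm and long_case above 8 N or contact force between the arm and short_case above 8 N).
It also fails if it takes over 48 s, if anything falls off the work surface, if the arm or the gripper's body presses on something with over 40 N, if the wrist force passes 120 N, or if a joint passes its speed limit or range.

### The arm

A 6-joint arm with a two-finger parallel gripper is mounted at the origin on a cart in front of the work surface, level with it; the furniture and walls round the work are solid. World frame = base frame: x ahead of the robot, y to its left, z up, the work surface at z = 0. Lengths are in m, angles in rad, forces in N, time in s.
With the tool pointing down it reaches from about 0.3 to 0.875 m from the base axis. Payload 6.4 kg.
Tool frame: the origin (TCP) lies midway between the tips of the shut fingers; the grasp point (between the pads) lies arm.tcp_to_grasp behind it (arm.tcp_to_grasp is the distance from the TCP to the grasp point, in m); z points along the fingers, y is the line along which they close (so a half turn about z gives the same grasp; the last joint's range is limited). The gripper opens to 85 mm and grips with 20 to 120 N. Pads are 22 mm wide; open, the fingers measure 114 mm over their backs; the gripper's body (76 mm by 85 mm) begins 54 mm behind the grasp point. The pads swing forward as they close: fully open they stand 13 mm farther back than shut.
Start: joints at [-1.317, 0.181, 1.607, -0, 1.354, -0.206], TCP at [0.255, -0.515, 0.202] pointing down, gripper open.
Joint ranges: [-2.99, 2.99], [-0.89, 2.07], [0.3, 2.58], [-1.14, 4.28], [0, 2.63], [-3.12, 3.12]. Speed limits (rad/s): [2.57, 2.57, 3.01, 3.14, 3.14, 3.14].

### API

Orientations are given as a rotation vector (axis times angle).
In Python, from bench import status, snapshot, workorder, arm gives the robot as it stands.
- The arm moves only by the shell command python3 -m pendant 'ROWS'. ROWS is text: rows parted by semicolons, each of 7 numbers parted by spaces: the closure, from 0 (fully open) to 1 (shut), then the shift along the tool's x, y, z in mm, then the turn, a rotation vector about the tool's x, y, z in rad. In form: fingers dx dy dz rx ry rz; .... A call has 1 to 20 rows; each row shifts and turns the commanded pose from where the row before left it, along the tool's axes as they then stand; what a row does not reach is not made up. A row lasts 1/8 s, in which the tool goes at most 62.5 mm and 10.7 degrees, less where a joint would pass 70% of its speed; a pose out of reach is approached as far as the arm can. A call is refused whole if a number of a shift passes 62.5 or a number of a turn 0.188, either way. A call with a gripper value outside its range is refused whole. The fingers move at their own pace and stop on an object; the grip force is fixed at half the most. Time passes only in rows, so rows that do not move let the fingers close. It gives the time, the measured TCP pose, the force, the opening and the grip force at its end, in the units of the state.
- status.read_state(): the state, without advancing time (a new reading comes with each control period).
- snapshot(name): name is "side" or "top"; returns a dict with "pixels" (480x640x3 uint8, red, green, blue), "fovy" (degrees; the focal length in pixels is half the picture's height over the tangent of half this angle, whatever the lens; pixels are square), "cx", "cy" (the principal point, pixels), "world_to_cam" (4x4, takes a point from world to camera coordinates). Camera axes: x right, y down, z forward; pixel columns grow to the right and rows downward; lengths in m; the calibration is good to about 2 mm. A picture is of the moment at which its call begins. There is no depth.
- workorder.sign_off(): hands the job in; it is judged then, once.
The state is a dict: "clock": time; "q": joint angles; "joint_vel": joint speeds; "joint_torque": joint torques, N m; "tcp_pos": TCP position; "tool_rot": TCP orientation; "force": force on the tool from outside, world axes, zero at the start; "ft_torque": the same for the moment, N m; "width": opening from 0.0 (shut) to 1.0 (fully open); "finger_force": force on a finger pad.
Only numpy, scipy, OpenCV 4.12 (cv2) and the standard library are available. Lean on these libraries where they do the work, as an engineer would, in place of code of your own. Each camera call takes 0.05 s, during which the arm holds its last target. There are 200 camera calls.

## Working session

There is one attempt and no reset: what is moved stays moved. The work goes in short steps, Python scripts to look and compute and a shell command to move; the robot and the scene stay as the last step left them, time stands still between calls to the robot, and variables do not carry over. Pictures are saved under pics/ and viewed, at most 10 in all, crops included, and the job is handed in when it is done.

```bash
mkdir -p pics; ls; cat > h.py <<'E'
import numpy as np, cv2
from bench import status, snapshot, workorder, arm
def cam(s):
    f=240/np.tan(np.radians(s["fovy"])/2); return f,s["cx"],s["cy"],np.array(s["world_to_cam"])
def proj(s,P):
    f,cx,cy,T=cam(s); p=T[:3,:3]@np.array(P)+T[:3,3]; return cx+f*p[0]/p[2],cy+f*p[1]/p[2]
def back(s,u,v,z):
    f,cx,cy,T=cam(s); R=T[:3,:3]; c=-R.T@T[:3,3]; d=R.T@np.array([(u-cx)/f,(v-cy)/f,1]); return c+d*(z-c[2])/d[2]
def save(s,n,box=None,k=1):
    im=s["pixels"][...,::-1]
    if box: im=im[box[1]:box[3],box[0]:box[2]]
    cv2.imwrite("pics/"+n+".png",cv2.resize(im,None,fx=k,fy=k,interpolation=cv2.INTER_CUBIC))
E
python3 - <<'E'
from h import *
import pickle
for n in("top","side"):
    s=snapshot(n); save(s,n+"0"); pickle.dump(s,open(n+".pkl","wb")); print(n,s["fovy"],s["cx"],s["cy"],np.round(s["world_to_cam"],3).tolist())
print(status.read_state(), arm.tcp_to_grasp)
E
```

```text
pics
top 46.02580456725458 324.46345269325366 236.2342013416987 [[-0.003, -1.0, 0.003, -0.025], [-0.995, 0.002, -0.102, 0.582], [0.102, -0.004, -0.995, 1.753], [0.0, 0.0, 0.0, 1.0]]
side 47.481456187447804 317.278352009754 237.3492359131627 [[-0.917, -0.399, 0.023, 0.528], [-0.268, 0.571, -0.776, 0.224], [0.297, -0.717, -0.631, 1.266], [0.0, 0.0, 0.0, 1.0]]
{'clock': 0.1, 'q': array([-1.31731451e+00,  1.81485365e-01,  1.60789812e+00, -3.23940948e-05,
        1.35379669e+00, -2.06315912e-01]), 'joint_vel': array([-0.00127427, -0.00282487, -0.00275507,  0.00073756,  0.00171566,
       -0.00023886]), 'joint_torque': array([ 5.03367119e-04, -4.45875907e+01, -3.52237058e+01, -2.89533773e-04,
        4.11843110e-03, -2.03991490e-07]), 'tcp_pos': array([ 0.25502515, -0.51474963,  0.20126859]), 'tool_rot': array([-3.05738851e+00, -7.15552353e-01,  1.08416600e-04]), 'force': array([ 0.02242487, -0.28041082, -0.04281961]), 'ft_torque': array([-0.01131874,  0.0018838 ,  0.02045979]), 'finger_force': 0.0, 'width': 1.0006794620843187} 0.0187
```

View pics/top0.png

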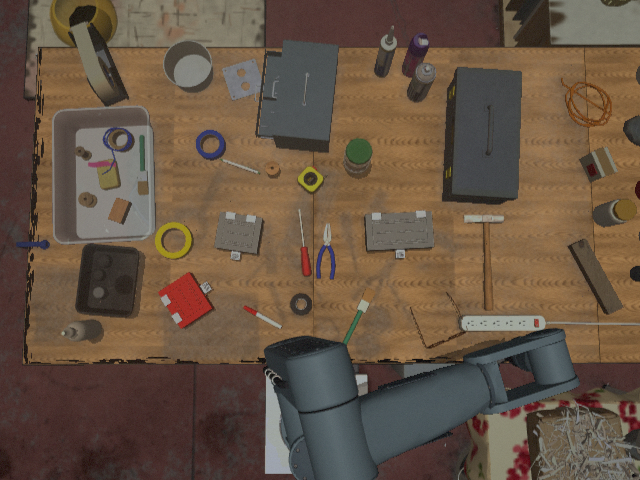

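View pics/side0.png

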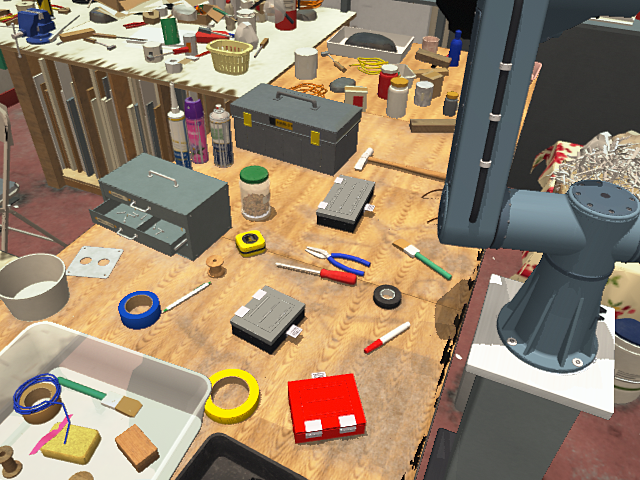

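The top picture shows three cases: a grey one at (240,233), about 45 px long; a grey one at (399,231), about 69 px long with its tab at (400,254); and a red one at (187,298), which is the decoy. The long case is the grey one at (399,231), because it is the longer of the two grey cases. I'll confirm that in an enlarged crop.

```bash
python3 - <<'E'
from h import *
import pickle
t=pickle.load(open("top.pkl","rb")); s=pickle.load(open("side.pkl","rb"))
a=cv2.resize(t["pixels"][200:270,350:450,::-1],None,fx=8,fy=8,interpolation=cv2.INTER_CUBIC)
cv2.imwrite("pics/crop1.png",a)
save(s,"crop2",(305,165,385,240),8)
E
```

```text
(no output)
```

View pics/crop1.png

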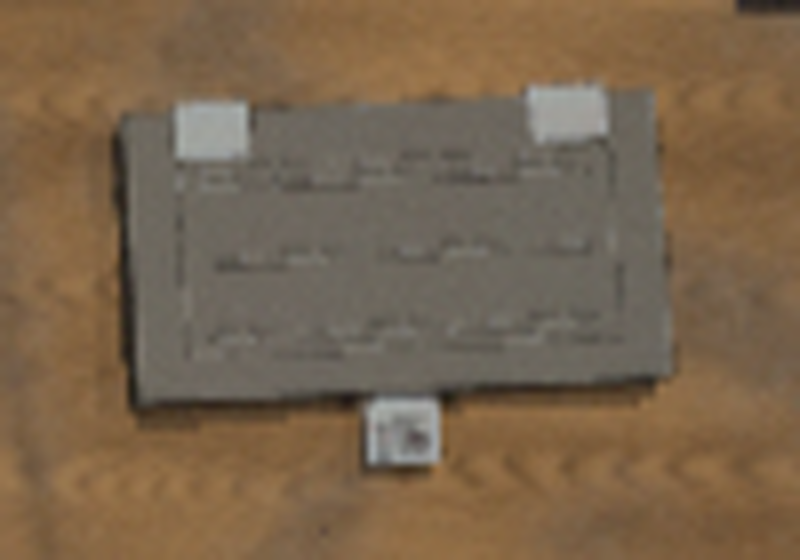

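View pics/crop2.png

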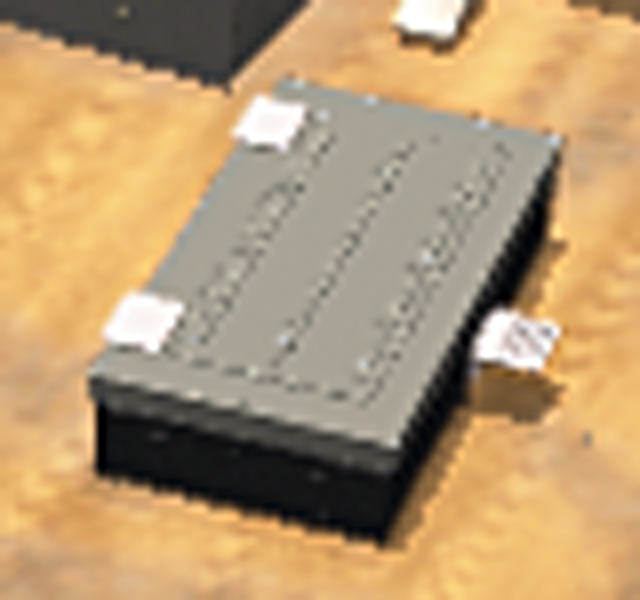

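The crops confirm a grey lid about 533 px long by 287 px deep at 8x, with the steel tab at (403,433) in crop1 facing the robot. It also appears in the side crop at (517,340). This is the long case.

```bash
python3 - <<'E'
from h import *
import pickle
t=pickle.load(open("top.pkl","rb")); s=pickle.load(open("side.pkl","rb"))
g=lambda c,ox,oy:((c[0]+.5)/8-.5+ox,(c[1]+.5)/8-.5+oy)
# order BL,BR,FR,FL
T=[(122,115),(655,90),(670,375),(138,402)]; S=[(92,378),(285,80),(562,140),(400,445)]
for C,sn,ox,oy in((T,t,350,200),(S,s,305,165)):
    P=np.array([back(sn,*g(c,ox,oy),.046) for c in C]); c=P.mean(0)
    xa=(P[0]+P[1]-P[2]-P[3])/2; print(np.round(P[:,:2],4).tolist(),"ctr",c,"depth",np.linalg.norm(xa),"len",np.linalg.norm(P[0]+P[3]-P[1]-P[2])/2,"yaw x",np.arctan2(xa[1],xa[0]), "yaw y",np.arctan2(*(P[0]+P[3]-P[1]-P[2])[:2]*[-1,1]))
for C,sn,ox,oy in(([(368,402),(440,400),(440,464),(368,466)],t,350,200),([(500,310),(560,345),(540,370),(475,360)],s,305,165)):
    P=np.array([back(sn,*g(c,ox,oy),.026) for c in C]); print("pad",P.mean(0))
from scipy.spatial.transform import Rotation as R
print(R.from_rotvec(status.read_state()["tool_rot"]).as_matrix().round(3))
E
```

```text
[[0.6504, -0.1535], [0.6598, -0.363], [0.5475, -0.3663], [0.5374, -0.1586]] ctr [ 0.59877016 -0.26033874  0.046     ] depth 0.11270653906383471 len 0.20885201063676104 yaw x 0.03776244553235152 yaw y 0.046714569533513405
[[0.647, -0.1519], [0.6572, -0.3618], [0.5462, -0.3682], [0.5349, -0.1619]] ctr [ 0.59633287 -0.260951    0.046     ] depth 0.11184415697025134 len 0.20839153229687746 yaw x 0.07330754303530539 yaw y 0.05170015725677793
pad [ 0.52648639 -0.26488373  0.026     ]
pad [ 0.52452952 -0.26150524  0.026     ]
[[ 0.896  0.444 -0.   ]
 [ 0.444 -0.896  0.002]
 [ 0.    -0.002 -1.   ]]
```

```bash
python3 -m pendant '1 0 0 0 0 0 0.15; 1 0 0 0 0 0 0.15; 1 0 0 0 0 0 0.11; 1 0 0 0 0 0.1 0; 1 0 0 0 0 0.1 0; 1 0 0 0 0 0.1 0; 1 0 0 0 0 0 0; 1 0 0 0 0 0 0'
cat > d.py <<'E'
import sys; from h import *
from scipy.spatial.transform import Rotation as R
# target TCP in case frame (mm): python3 d.py x y z
C=np.array([.5965,-.2607,0]); K=R.from_euler("z",.05)
st=status.read_state(); M=R.from_rotvec(st["tool_rot"]); p=st["tcp_pos"]
c=K.inv().apply(p-C)*1000
print("t",round(st["clock"],2),"case-frame TCP",c.round(1),"tool x",M.as_matrix()[:,0].round(3),"z",M.as_matrix()[:,2].round(3),"F",st["force"].round(1))
for a in sys.argv[1:]:
    g=np.array([float(v) for v in a.split(",")])
    print(a,"shift",M.inv().apply(K.apply(g-c)).round(1)); c=g
E
python3 d.py -73,0,110 -71,0,40
```

```text
clock: 1.1
tcp_pos: [0.2551, -0.5152, 0.202]
tool_rot: [-3.098, -0.077, -0.466]
force: [1.9, -0.3, 0.1]
width: 0.0
finger_force: 0.0
t 1.1 case-frame TCP [-353.7 -237.2  202. ] tool x [0.955 0.047 0.294] z [ 0.294  0.015 -0.956] F [ 1.9 -0.3  0.1]
-73,0,110 shift [ 241.1 -237.3  170.5]
-71,0,40 shift [-18.7   0.   67.5]
```

```bash
python3 -m pendant '1 35 -35 10 0 0 0; 1 35 -35 10 0 0 0; 1 35 -35 15 0 0 0; 1 35 -35 20 0 0 0; 1 35 -35 25 0 0 0; 1 35 -35 30 0 0 0; 1 31 -27 30 0 0 0; 1 0 0 30 0 0 0; 1 0 0 0 0 0 0; 1 0 0 0 0 0 0'; python3 d.py -71,0,45
python3 - <<'E'
from h import *
s=snapshot("side"); save(s,"s1",(280,140,440,260),5)
E
```

```text
clock: 2.35
tcp_pos: [0.5239, -0.2648, 0.1118]
tool_rot: [-3.099, -0.078, -0.469]
force: [-0.4, -1.2, 0.3]
width: 0.005
finger_force: 0.0
t 2.35 case-frame TCP [-72.7  -0.5 111.8] tool x [0.954 0.048 0.296] z [ 0.295  0.014 -0.955] F [-0.4 -1.2  0.3]
-71,0,45 shift [-18.2  -0.5  64.4]
```

View pics/s1.png

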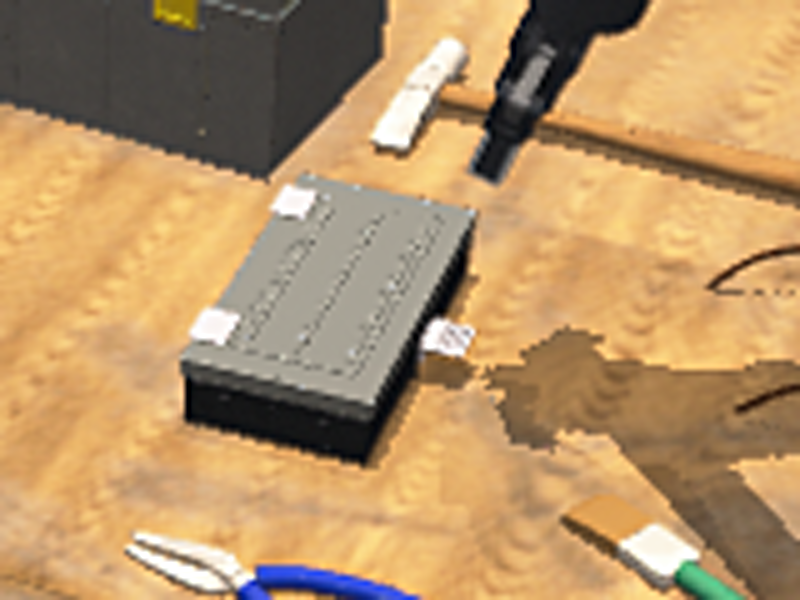

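The finger tip is at about (485,170) in the crop, in line with and above the tab at (447,337). It is clear of the lid, so I'm going down.

```bash
python3 -m pendant '1 -6 -0.5 20 0 0 0; 1 -6 0 20 0 0 0; 1 -6 0 20 0 0 0; 1 0 0 4 0 0 0; 1 0 0 0 0 0 0'; python3 d.py -71,0,32 -71,0,24 -71,0,19
```

```text
clock: 3.02
tcp_pos: [0.5256, -0.265, 0.0456]
tool_rot: [-3.099, -0.076, -0.47]
force: [0.7, 0.6, 0.1]
width: 0.001
finger_force: 0.0
t 3.02 case-frame TCP [-71.   -0.7  45.6] tool x [0.954 0.047 0.296] z [ 0.296  0.013 -0.955] F [0.7 0.6 0.1]
-71,0,32 shift [-4.  -0.8 13. ]
-71,0,24 shift [-2.4 -0.   7.6]
-71,0,19 shift [-1.5 -0.   4.8]
```

```bash
python3 -m pendant '1 -1.4 0 4.5 0 0 0; 1 -1.4 0 4.5 0 0 0; 1 -1.2 0 4 0 0 0; 1 -0.8 0 2.5 0 0 0; 1 -0.8 0 2.5 0 0 0; 1 -0.8 0 2.5 0 0 0; 1 0 0 0 0 0 0; 1 0 0 0 0 0 0'; python3 d.py -71,0,19
```

```text
clock: 4.03
tcp_pos: [0.5252, -0.2641, 0.023]
tool_rot: [-3.098, -0.077, -0.468]
force: [-0.1, 0.2, -0.0]
width: 0.001
finger_force: 0.0
t 4.03 case-frame TCP [-71.4   0.1  23. ] tool x [0.954 0.048 0.296] z [ 0.295  0.015 -0.955] F [-0.1  0.2 -0. ]
-71,0,19 shift [-0.8  0.1  4. ]
```

```bash
python3 -m pendant '1 -0.7 0 2 0 0 0; 1 -0.7 0 2 0 0 0; 1 0 0 0 0 0 0; 1 0 0 0 0 0 0'; python3 d.py -71,0,15
python3 - <<'E'
from h import *
s=snapshot("side"); save(s,"s2",(300,140,420,240),6)
E
```

```text
clock: 4.53
tcp_pos: [0.525, -0.264, 0.0187]
tool_rot: [-3.098, -0.077, -0.468]
force: [-0.3, -0.1, 0.6]
width: 0.002
finger_force: 0.0
t 4.53 case-frame TCP [-71.6   0.2  18.7] tool x [0.954 0.048 0.295] z [ 0.295  0.015 -0.955] F [-0.3 -0.1  0.6]
-71,0,15 shift [-0.5  0.2  3.7]
```

View pics/s2.png

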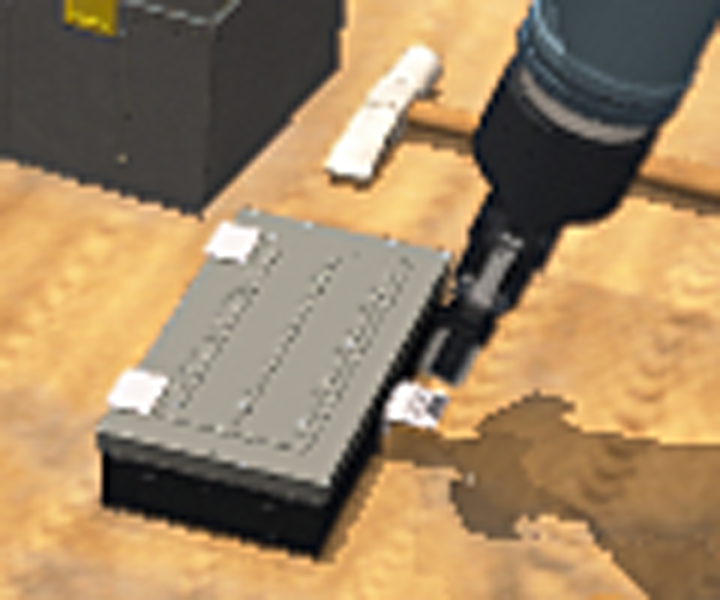

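```bash
python3 - <<'E'
from h import *
s=snapshot("side"); t=snapshot("top"); p=status.read_state()["tcp_pos"]
k=lambda uv,ox,oy,f:((uv[0]-ox)*f,(uv[1]-oy)*f)
print("tcp side crop",k(proj(s,p),300,140,6),"top crop",k(proj(t,p),350,200,8))
for q in ([.525,-.264,.026],[.525,-.249,.026],[.525,-.279,.026],[.514,-.264,.026]): print(q,k(proj(s,q),300,140,6),k(proj(t,q),350,200,8))
im=np.hstack([cv2.resize(t["pixels"][220:270,375:425,::-1],None,fx=8,fy=8,interpolation=2),cv2.resize(s["pixels"][185:225,350:390,::-1],None,fx=10,fy=10,interpolation=2)])
cv2.imwrite("pics/s3.png",im)
E
```

```text
tcp side crop (np.float64(415.92414419449324), np.float64(415.81918204735837)) top crop (np.float64(396.04089956447933), np.float64(434.4015425457742))
[0.525, -0.264, 0.026] (np.float64(417.1963476666439), np.float64(403.9736705404488)) (np.float64(398.32151002260343), np.float64(433.24677865022113))
[0.525, -0.249, 0.026] (np.float64(406.94202604224745), np.float64(420.466379563439)) (np.float64(360.2720196286732), np.float64(433.33998860408997))
[0.525, -0.279, 0.026] (np.float64(427.3132257484357), np.float64(387.702021129035)) (np.float64(436.3687479322848), np.float64(433.15357421427007))
[0.514, -0.264, 0.026] (np.float64(438.5858453841382), np.float64(409.6807538503469)) (np.float64(398.77482909315313), np.float64(461.1251028774632))
```

View pics/s3.png

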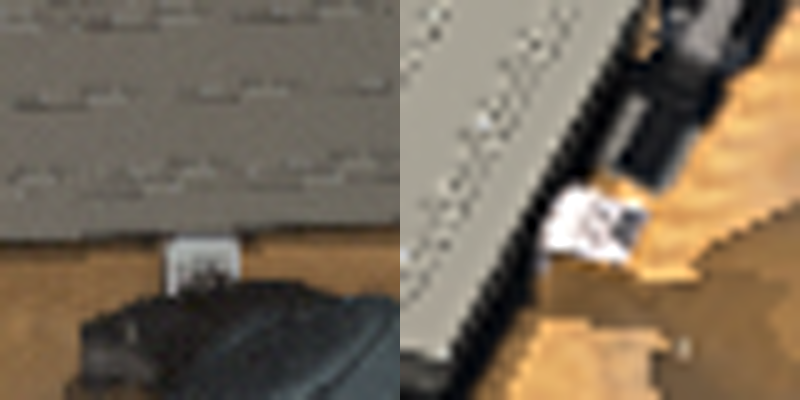

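The finger tip shows at about (440,375) in s2. That is up and to the right of where the reported TCP should project, (416,416), and the tab at (415,403) has not moved. I'll see where that sight line could lie before pressing any further.

```bash
python3 - <<'E'
from h import *
s=snapshot("side"); f,cx,cy,T=cam(s); R=T[:3,:3]; c=-R.T@T[:3,3]; print("cam",c.round(3))
def ray(u,v): return R.T@np.array([(u-cx)/f,(v-cy)/f,1])
for nm,(a,b) in dict(tipL=(420,372),tipR=(460,386),bodybottom=(535,225),bodyL=(480,175)).items():
    d=ray(300+a/6,140+b/6)
    for y in(-.25,-.264,-.28,-.30): print(nm,y,(c+d*(y-c[1])/d[1]).round(3))
# change mask between initial and now around tab
import pickle
o=pickle.load(open("side.pkl","rb"))["pixels"].astype(int); D=np.abs(s["pixels"].astype(int)-o).sum(2)>60
for r in range(196,216): print(r,"".join("#" if x else "." for x in D[r,360:392]))
E
```

```text
cam [0.169 0.99  0.96 ]
tipL -0.25 [ 0.521 -0.25   0.055]
tipL -0.264 [ 0.525 -0.264  0.045]
tipL -0.28 [ 0.53  -0.28   0.033]
tipL -0.3 [ 0.535 -0.3    0.019]
tipR -0.25 [ 0.501 -0.25   0.053]
tipR -0.264 [ 0.505 -0.264  0.043]
tipR -0.28 [ 0.509 -0.28   0.031]
tipR -0.3 [ 0.514 -0.3    0.017]
bodybottom -0.25 [ 0.474 -0.25   0.151]
bodybottom -0.264 [ 0.478 -0.264  0.142]
bodybottom -0.28 [ 0.482 -0.28   0.132]
bodybottom -0.3 [ 0.487 -0.3    0.119]
bodyL -0.25 [ 0.503 -0.25   0.17 ]
bodyL -0.264 [ 0.506 -0.264  0.162]
bodyL -0.28 [ 0.511 -0.28   0.151]
bodyL -0.3 [ 0.516 -0.3    0.139]
196 ............##########..........
197 ...........###########..........
198 ...........##########...........
199 ..........##########............
200 ..........#########.............
201 ...........########.............
202 ............######..............
203 .............#####..............
204 ...............#................
205 .............................#..
206 ............###............#####
207 ...........####..........#######
208 ...........###.........#########
209 ............##.......###########
210 ............#.......############
211 ...................#############
212 ....................############
213 ...............#################
214 ...............#################
215 ..............##################
```

```bash
python3 -m pendant '1 0 0 -20 0 0 0; 1 0 0 -40 0 0 0; 1 0 0 -20 0 0 0; 1 0 0 0 0 0.17 0; 1 0 0 0 0 0.17 0; 1 0 0 0 0 0.17 0; 1 0 0 0 0 0 0; 1 0 0 0 0 0 0'; python3 d.py
python3 - <<'E'
from h import *
s=snapshot("side"); t=snapshot("top"); p=status.read_state()["tcp_pos"]
a,b=proj(s,p),proj(t,p); print(a,b)
im=[]
for q,(u,v) in((t,(400,240)),(s,(370,180))):
    x=cv2.resize(q["pixels"][v-50:v+50,u-40:u+40,::-1],None,fx=5,fy=5,interpolation=2)
    w=proj(q,p); cv2.drawMarker(x,(int((w[0]-u+40)*5),int((w[1]-v+50)*5)),(255,0,255),cv2.MARKER_CROSS,14,1); im.append(x)
cv2.imwrite("pics/s4.png",np.hstack(im))
E
```

```text
clock: 5.72
tcp_pos: [0.5017, -0.2625, 0.0936]
tool_rot: [-2.897, -0.077, -1.129]
force: [0.5, -0.5, 0.5]
width: 0.004
finger_force: 0.0
t 5.72 case-frame TCP [-94.8   2.9  93.6] tool x [0.735 0.035 0.677] z [ 0.675  0.047 -0.736] F [ 0.5 -0.5  0.5]
(np.float64(378.906446088969), np.float64(190.12695073299545)) (np.float64(402.4265491768648), np.float64(260.03177890138033))
```

View pics/s4.png

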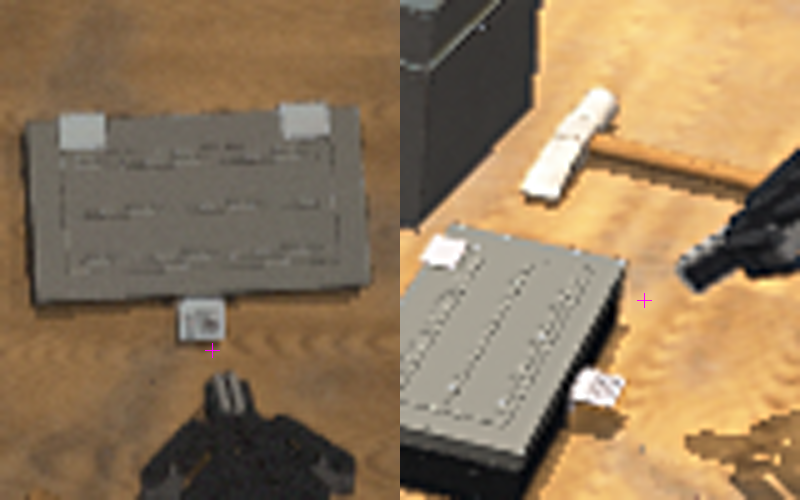

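s4 shows the shut fingertips at (230,375) in the top half and (690,272) in the side half. The reported TCP projects to (213,349) and (644,300). The true tip is therefore offset from the reading in both views, so I'll triangulate it.

```bash
cat >> h.py <<'E'
def tri(s,a,t,b):
    Ps=[]
    for q in(s,t):
        f,cx,cy,T=cam(q); Ps.append(np.array([[f,0,cx],[0,f,cy],[0,0,1]])@T[:3])
    X=cv2.triangulatePoints(Ps[0],Ps[1],np.array(a,float).reshape(2,1),np.array(b,float).reshape(2,1)); return (X[:3]/X[3]).ravel()
E
python3 - <<'E'
from h import *
from scipy.spatial.transform import Rotation as R
s=snapshot("side"); t=snapshot("top"); st=status.read_state()
for a,b in(((388,185),(406,264.8)),((388,186),(405.5,265))):
    X=tri(s,a,t,b); d=X-st["tcp_pos"]; M=R.from_rotvec(st["tool_rot"])
    print("tip",X.round(4),"world off",(d*1000).round(1),"tool off",M.inv().apply(d*1000).round(1),"reproj",np.round(proj(s,X),1),np.round(proj(t,X),1))
E
```

```text
tip [ 0.4838 -0.271   0.1122] world off [-18.6  -9.   18.2] tool off [ -1.6   7.7 -26.4] reproj [386.8 184.8] [406.3 265.9]
tip [ 0.4833 -0.2698  0.1097] world off [-19.1  -7.9  15.7] tool off [ -3.7   6.6 -24.9] reproj [386.7 185.8] [405.8 266.1]
```

```bash
sed -i 's/^c=K.inv.*/OFF=np.array([-3,7,-29.])\/1000; p=p+M.apply(OFF); c=K.inv().apply(p-C)*1000/; s/case-frame TCP/case-frame true tip/' d.py
python3 -m pendant '1 0 0 0 0 -0.15 0; 1 0 0 0 0 -0.15 0; 1 0 0 0 0 -0.14 0; 1 0 0 0 0 0 0; 1 0 0 0 0 0 0'; python3 d.py -71,0,50 -71,0,35
```

```text
clock: 6.55
tcp_pos: [0.5014, -0.2596, 0.092]
tool_rot: [-3.074, -0.092, -0.502]
force: [-1.0, 0.0, 0.0]
width: -0.004
finger_force: 0.0
t 6.55 case-frame true tip [-106.9   -1.7  118.4] tool x [0.946 0.054 0.318] z [ 0.317  0.035 -0.948] F [-1.  0.  0.]
-71,0,50 shift [12.3 -0.2 76.3]
-71,0,35 shift [-4.8  0.2 14.2]
```

```bash
python3 -m pendant '1 5 0 25 0 0 0; 1 5 0 25 0 0 0; 1 2.3 0 26 0 0 0; 1 -2 0 6 0 0 0; 1 -2 0 6 0 0 0; 1 0 0 0 0 0 0; 1 0 0 0 0 0 0'; python3 d.py -71,0,29
python3 - <<'E'
from h import *
import pickle
s=snapshot("side")
o=pickle.load(open("side.pkl","rb"))["pixels"].astype(int); D=np.abs(s["pixels"].astype(int)-o).sum(2)>60
for r in range(190,216): print(r,"".join("#" if x else "." for x in D[r,355:392]))
E
```

```text
clock: 7.42
tcp_pos: [0.5373, -0.258, 0.0126]
tool_rot: [-3.077, -0.09, -0.502]
force: [0.5, -0.5, 0.0]
width: -0.002
finger_force: 0.0
t 7.42 case-frame true tip [-70.9  -1.9  39.1] tool x [0.947 0.053 0.318] z [ 0.317  0.032 -0.948] F [ 0.5 -0.5  0. ]
-71,0,29 shift [-3.3 -1.7  9.6]
190 .................#.##########........
191 .................#.#########.........
192 ..................##########.........
193 .................##########..........
194 ..............#...########...........
195 ..................######.............
196 ..............##.#######.............
197 .............###.######..............
198 ............###.#######..............
199 ............##..######...............
200 ...........###.######................
201 ...........##..#####.................
202 ..........###.#####..................
203 ..........#########..................
204 ...........#######...................
205 ..............####...........#.......
206 ............#.######.......#########.
207 ...........#########.....############
208 ............#######....##############
209 ............#######...##############.
210 .............#####...#####.##########
211 .....................################
212 .....................################
213 ....................#################
214 ...................##################
215 ...................##################
```

```bash
python3 -m pendant '1 -1.2 -0.5 4 0 0 0; 1 -1.2 -0.5 4 0 0 0; 1 -0.8 0 2.5 0 0 0; 1 0 0 0 0 0 0'; python3 d.py;  python3 -m pendant '1 -0.8 0 2.5 0 0 0; 1 -0.8 0 2.5 0 0 0; 1 0 0 0 0 0 0'; python3 d.py -71,0,15
```

```text
clock: 7.98
tcp_pos: [0.5372, -0.2561, 0.0005]
tool_rot: [-3.076, -0.09, -0.499]
force: [-1.0, 1.3, 1.4]
width: -0.001
finger_force: 0.5
t 7.97 case-frame true tip [-70.9   0.   27. ] tool x [0.947 0.053 0.317] z [ 0.315  0.033 -0.948] F [-1.   1.3  1.4]
clock: 8.35
tcp_pos: [0.5374, -0.2563, -0.0046]
tool_rot: [-3.076, -0.09, -0.5]
force: [-0.1, -0.7, 1.1]
width: 0.001
finger_force: 0.4
t 8.35 case-frame true tip [-70.8  -0.1  21.8] tool x [0.947 0.053 0.317] z [ 0.316  0.033 -0.948] F [-0.1 -0.7  1.1]
-71,0,15 shift [-2.4 -0.1  6.4]
```

Contact is showing, with about 1 N on the tool and a finger force of 0.5 N. Pressing on.

```bash
python3 -m pendant '1 -0.8 0 2.5 0 0 0; 1 -0.4 0 1.2 0 0 0; 1 0 0 0 0 0 0; 1 0 0 0 0 0 0'; python3 d.py
python3 - <<'E'
from h import *
import pickle
s=snapshot("side")
o=pickle.load(open("side.pkl","rb"))["pixels"].astype(int); D=np.abs(s["pixels"].astype(int)-o).sum(2)>60
print("lid changed px", D[172:215,315:358].sum())
for r in range(165,216,2): print(r,"".join("#" if x else "." for x in D[r,310:392]))
E
```

```text
clock: 8.85
tcp_pos: [0.5374, -0.2563, -0.0083]
tool_rot: [-3.076, -0.09, -0.5]
force: [-3.9, -1.5, 3.7]
width: -0.001
finger_force: 2.3
t 8.85 case-frame true tip [-70.8  -0.2  18.2] tool x [0.947 0.053 0.317] z [ 0.316  0.033 -0.948] F [-3.9 -1.5  3.7]
lid changed px 1072
165 ...................................................#########.......###########.###
167 ..............................................##############......################
169 .........................................########.#.#######......#################
171 ...................................######################.......##################
173 ..............................##########################........##################
175 ...........................###.##..####################.........##################
177 .........................##..####..#....##.###########...........#################
179 .......................##..######.##.#..#.##....#####.#...........################
181 ......................##.#######..##.#.#..##..################.#..################
183 ......................##...#.##...####
[... 736 characters left out ...]
....
201 ..........#.#.###....###......#.########################....#########.............
203 .......####.#######...#....############################.############..............
205 ......##...#######.##.################################.############......#........
207 .....##############################################.#.###########.....###########.
209 .....##..##########################################...##########################..
211 ....####################.#########################....#######.###################.
213 .....#.......####################################..........####..#################
215 ......#.##....##.##..###########################................##################
```

The lid has sprung up: the whole lid region changed in the side view. Now I'll retract, shift sideways clear of the catch foot, and tilt.

```bash
python3 -m pendant '1 -3 0 -8 0 0 0; 1 -10 0 -12 0 0 0; 1 -15 0 -10 0 0 0; 1 0 -22 0 0 0.15 0; 1 0 -22 0 0 0.15 0; 1 0 0 0 0 0 0; 1 0 0 0 0 0 0'; python3 d.py -60,45,70 -35,45,78
python3 - <<'E'
from h import *
s=snapshot("side"); t=snapshot("top")
im=[cv2.resize(q["pixels"][v-50:v+50,u-40:u+40,::-1],None,fx=5,fy=5,interpolation=2) for q,(u,v) in((t,(400,240)),(s,(360,185)))]
cv2.imwrite("pics/s5.png",np.hstack(im))
E
```

```text
clock: 9.78
tcp_pos: [0.5001, -0.221, 0.0117]
tool_rot: [-2.975, -0.09, -0.875]
force: [0.3, -0.3, 0.2]
width: -0.003
finger_force: 0.0
t 9.78 case-frame true tip [-112.4   36.7   34.3] tool x [0.839 0.044 0.542] z [ 0.539  0.054 -0.84 ] F [ 0.3 -0.3  0.2]
-60,45,70 shift [63.4 -8.2 -1.4]
-35,45,78 shift [25.3  0.2  6.8]
```

View pics/s5.png

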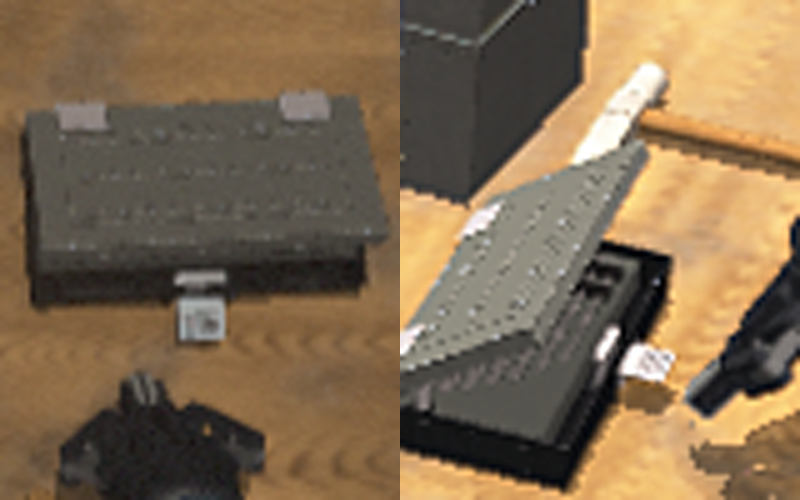

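The lid is up to about 0.6 rad, with its front edge at rows 240-265 in the top half. The fingertips at (142,378) are in front of it and clear, to the left of the catch. Next I follow the arc under the lip.

```bash
python3 -m pendant '1 22 -3 0 0 0 0; 1 22 -3 0 0 0 0; 1 19 -2 -1 0 0 0; 1 8 0 2 0 0 0; 1 8 0 2 0 0 0; 1 8 0 3 0 0 0; 1 0 0 0 0 0 0; 1 0 0 0 0 0 0'; python3 d.py -19,45,92 -1,45,106 19,45,116 41,45,122 63,45,124 75,45,122
```

```text
clock: 10.88
tcp_pos: [0.5752, -0.207, 0.0529]
tool_rot: [-2.973, -0.091, -0.875]
force: [-1.0, -1.1, -0.8]
width: -0.0
finger_force: 0.0
t 10.88 case-frame true tip [-36.7  46.8  75.5] tool x [0.839 0.044 0.542] z [ 0.54   0.056 -0.84 ] F [-1.  -1.1 -0.8]
-19,45,92 shift [23.8  1.7 -4.4]
-1,45,106 shift [22.7 -0.  -2. ]
19,45,116 shift [22.2  0.1  2.4]
41,45,122 shift [21.7  0.3  6.9]
63,45,124 shift [19.6  0.3 10.2]
75,45,122 shift [9.  0.3 8.2]
```

```bash
python3 -m pendant '1 8 0 -1.5 0 0 0; 1 8 0 -1.5 0 0 0; 1 8 0 -1.5 0 0 0; 1 7.6 0 -0.7 0 0 0; 1 7.6 0 -0.7 0 0 0; 1 7.6 0 -0.6 0 0 0; 1 7.4 0 0.8 0 0 0; 1 7.4 0 0.8 0 0 0; 1 7.4 0 0.8 0 0 0; 1 0 0 0 0 0 0'; python3 d.py 41,45,122 63,45,124 75,45,122
python3 - <<'E'
from h import *
import pickle
s=snapshot("side");t=snapshot("top")
pickle.dump((s,t),open("mid.pkl","wb"))
o=pickle.load(open("top.pkl","rb"))["pixels"].astype(int); D=np.abs(t["pixels"].astype(int)-o).sum(2)>60
for r in range(185,262,3): print(r,"".join("#" if x else "." for x in D[r,355:450]))
E
```

```text
clock: 12.12
tcp_pos: [0.6319, -0.2044, 0.0947]
tool_rot: [-2.973, -0.092, -0.877]
force: [-0.6, -0.8, 0.1]
width: 0.003
finger_force: 0.0
t 12.12 case-frame true tip [ 20.1  46.6 117.3] tool x [0.838 0.045 0.543] z [ 0.541  0.056 -0.839] F [-0.6 -0.8  0.1]
41,45,122 shift [20.1  1.9  7.4]
63,45,124 shift [19.6  0.4 10.3]
75,45,122 shift [9.  0.3 8.2]
185 ...............................................................................................
188 ...............................................................................................
191 ...............................................................................................
194 ...............................................................................................
197 ...............................................................................................
200 ...............................................................................................
203 ...............................................................................................
206 ..........................................
[... 1153 characters left out ...]

242 ............#..#######################....#####################################................
245 ............######################.#############################################...............
248 ............##################.##################..............................................
251 ............................#..####.##.#####################...................................
254 ............###...###########################################..................................
257 ....................####################.#####################.................................
260 .....................#########################################.................................
```

The lid is rising with the finger: its outline has narrowed to rows 209-220. Continuing past the balance point.

```bash
python3 -m pendant '1 6.7 0 2.4 0 0 0; 1 6.7 0 2.4 0 0 0; 1 6.7 0 2.6 0 0 0; 1 6.5 0 3.4 0 0 0; 1 6.5 0 3.4 0 0 0; 1 6.6 0 3.4 0 0 0; 1 4.5 0 4 0 0 0; 1 4.5 0 4 0 0 0; 1 0 0 0 0 0 0; 1 0 0 0 0 0 0; 1 0 0 0 0 0 0'; python3 d.py
```

```text
clock: 13.6
tcp_pos: [0.6858, -0.2007, 0.0992]
tool_rot: [-2.973, -0.091, -0.876]
force: [-1.3, 0.5, 0.2]
width: -0.0
finger_force: 0.0
t 13.6 case-frame true tip [ 74.   47.6 121.7] tool x [0.839 0.044 0.543] z [ 0.54   0.056 -0.84 ] F [-1.3  0.5  0.2]
```

```bash
python3 -m pendant '1 -8 0 -6 0 0 0; 1 -17 0 -12 0 0 0; 1 -25 0 -20 0 0 0; 1 -25 0 -25 0 0 0; 1 -20 0 -40 0 0 0; 1 -10 0 -40 0 0 0; 1 -10 0 -40 0 0 0; 1 0 0 0 0 0 0; 1 0 0 0 0 0 0; 1 0 0 0 0 0 0; 1 0 0 0 0 0 0; 1 0 0 0 0 0 0; 1 0 0 0 0 0 0; 1 0 0 0 0 0 0'; python3 d.py
python3 - <<'E'
from h import *
s=snapshot("side"); t=snapshot("top")
im=[cv2.resize(q["pixels"][v-50:v+50,u-40:u+40,::-1],None,fx=5,fy=5,interpolation=2) for q,(u,v) in((t,(400,230)),(s,(350,185)))]
cv2.imwrite("pics/s6.png",np.hstack(im))
E
```

```text
clock: 15.35
tcp_pos: [0.4907, -0.2161, 0.1904]
tool_rot: [-2.973, -0.091, -0.876]
force: [1.4, 0.2, 0.2]
width: 0.001
finger_force: 0.0
t 15.35 case-frame true tip [-121.6   42.   212.9] tool x [0.839 0.045 0.543] z [ 0.54   0.056 -0.84 ] F [1.4 0.2 0.2]
```

View pics/s6.png

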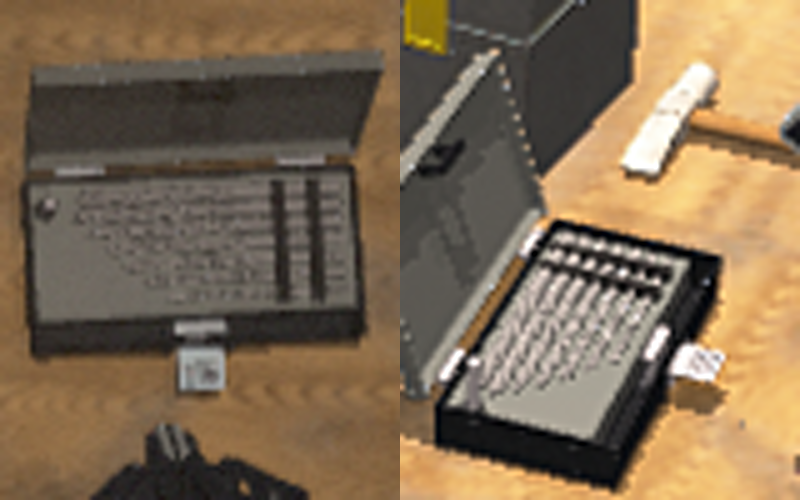

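s6 shows the lid standing open behind the base, with its lip at about (208,75) in the top half. The tab is back up at (203,370), and the hand is clear. I'll check the angle and that the lid is at rest, then hand in.

```bash
python3 - <<'E'
from h import *
from scipy.spatial.transform import Rotation as R
import pickle
t=snapshot("top"); pickle.dump(t,open("e.pkl","wb")); C=np.array([.5965,-.2607,0]); K=R.from_euler("z",.05)
for a in(1.57,1.7,1.8,1.92):
    u,v=proj(t,C+K.apply([.058-.114*np.cos(a),0,.033+.114*np.sin(a)])); print(a,(u-360)*5,(v-180)*5)
E
python3 -m pendant '1 0 0 0 0 0 0; 1 0 0 0 0 0 0; 1 0 0 0 0 0 0; 1 0 0 0 0 0 0; 1 0 0 0 0 0 0; 1 0 0 0 0 0 0; 1 0 0 0 0 0 0; 1 0 0 0 0 0 0'
python3 - <<'E'
from h import *
import pickle
a=pickle.load(open("e.pkl","rb"))["pixels"].astype(int); b=snapshot("top")["pixels"].astype(int)
print("moved px",(np.abs(a-b).sum(2)>60)[180:262,355:450].sum())
E
```

```text
1.57 212.70754648031584 138.63671686183594
1.7 210.8220018089679 114.26336454884691
1.8 209.08753297432526 96.18663123668853
1.92 206.71389979509001 75.5923032159339
clock: 16.5
tcp_pos: [0.4906, -0.2161, 0.1905]
tool_rot: [-2.973, -0.091, -0.876]
force: [0.5, 1.0, 0.4]
width: -0.003
finger_force: 0.0
moved px 0
```

The lip is at row 75, which matches 1.92 rad, and nothing is moving. Handing in.

```bash
python3 -c "
from bench import workorder; print(workorder.sign_off())"
```

```text
the job is handed in; nothing more can be done
None
```

I opened the long case: its lid leans back at rest at about 1.92 rad with the tab sprung back and the arm clear. The job is handed in at about 16.5 s, and no verdict was returned.

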